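# Turn the welded housing over the fixture rail for its next seam

## Task

First take the copper bar off the bed of the weld fixture and put it gently into the white basket. Then, without lifting it, slide the blue housing square up against the fixture's red front rail, tip it forward over the rail so that it lies flat on the bed with its bare cover plate upwards, and slide it fully home against the two back pins and the side stop. Leave the silver housing, the bottle, the lens case and the brush where they are.

Things in the scene. Friction and masses are not known exactly. Their poses are not given: they have to be found in the camera images.
- housing_center (a point): centre (half-way up) of the blue housing, a closed welded aluminium box 88 mm deep (its x) by 100 mm wide (y) by 110 mm tall (z), about 0.6 kg, too big to grip, standing loose on the bench (z = 0) before the fixture. While it stands z is up and +x points to its plain front face, roughly towards the rail; once tipped its x points straight down and its z along the fixture's +x
- housing_cover (a point): middle of the blue housing's rear face (44 mm behind its centre, on its -x side), which carries the bare aluminium cover plate and must end up on top. This is the face to push: less than about 50 mm up the housing slides (friction about 0.6 on bench and bed), higher it may start to tip too soon
- housing_toe (a point): middle of the blue housing's front bottom edge (44 mm in its +x and 55 mm in its -z from its centre), which comes up against the rail. With the foot held there, a push of 5 N or so near the top of the rear face pivots the housing over the rail's top edge; after about 50 degrees it passes its balance point and falls the rest of the way
- fixture: weld fixture bolted to the bench. Origin on the bench (z = 0) below the middle of the front rail's outer face; z up, y along the rail, +x from the rail over the bed, away from the robot. Bed: dark steel with white nylon strips, flat top 10 mm above the bench, x 0 to 150 mm, y -88 to +88 mm. The rail is its red-painted steel front edge (x 0 to 14 mm), flush with the bed
- fixture_pins (a point): point on the bed midway between two brass back pins, 14 mm in diameter and standing 25 mm above the bed: fixture x = 125 mm at their near side, at y = -5 and +45 mm. Behind them an opened toggle clamp with a red handle, up to 95 mm above the bench, fills x 170 to 280, y -5 to 45 mm
- fixture_stop (a point): point on the bed at the middle of the inner face of the brass side stop block: fixture x = 65 mm, y = +70 mm; the block is 50 mm long (x), 16 mm wide and stands 30 mm above the bed
- fixture_home (a point): where the centre of the blue housing is when it lies home against both pins and the side stop: fixture x = 70, y = 20, z = 54 mm; the housing then takes up x 15 to 125, y -30 to +70 mm
- bar_center (a point): centre of the copper chill bar, 90 mm long (x) by 18 mm wide (y) by 14 mm thick (z), 0.2 kg, loose, lying flat on the bed, roughly along the fixture's x
- basket: white perforated plastic basket, fixed to the bench, 190 mm (x) by 130 mm (y) outside, 55 mm high, walls and floor 4 mm, open on top; origin at the centre of its underside. It stands on the robot's left or right
- spare_center (a point): centre of a bare silver housing of the same size as the blue one (88 x 100 x 110 mm), standing on the robot's other side; leave it alone
- bottle_center (a point): centre of a white solvent bottle with a red cap, 58 mm in diameter, 160 mm tall, standing to one side of the blue housing; leave it alone
- lens_case_center (a point): centre of a round black lens case, 56 mm in diameter, 30 mm high, on the other side of the blue housing; leave it alone
- brush_center (a point): a small wire brush lying beside the fixture on its -y side, 140 mm long (x) by 22 mm wide, 26 mm high at the brass bristles (+x end); its point given is 8 mm above the bench; leave it alone

How it is judged:
By the outcome, as a careful person would: the job done as asked, in the order asked, and still so for the second after the job is handed in, with the robot touching nothing.
It also fails if it takes over 69 s, if anything falls off the work surface, if the arm or the gripper's body presses on something with over 40 N, if the wrist force passes 120 N, or if a joint passes its speed limit or range.

## Robot

A 6-joint arm with a two-finger parallel gripper is mounted at the origin on the work surface. World frame = base frame: x ahead of the robot, y to its left, z up, the work surface at z = 0. Lengths are in m, angles in rad, forces in N, time in s.
With the tool pointing down it reaches from about 0.325 to 0.85 m from the base axis. Payload 15.5 kg.
Tool frame: the origin (TCP) lies at the very end of the fingers, on their centre line; the grasp point (between the pads) lies behind it (manip.grip_point_offset is the z of the grasp point in the tool frame, in m); z points along the fingers, y is the line along which they close (so a half turn about z gives the same grasp; the last joint's range is limited). The gripper opens to 91 mm and grips with 3 to 60 N. Pads are 32 mm wide; open, the fingers measure 118 mm over their backs; the gripper's body (76 mm by 178 mm) begins 60 mm behind the grasp point.
Start: joints at [1.181, 0.494, 1.345, -0, 1.302, -0.096], TCP at [0.181, 0.598, 0.214] pointing down, gripper open.
Joint ranges: [-2.91, 2.91], [-0.82, 2.16], [0.22, 2.67], [-1.22, 4.37], [0.12, 2.79], [-3.08, 3.08]. Speed limits (rad/s): [1.89, 1.89, 2.57, 3.01, 3.01, 3.01].

## Interface

Orientations are given as a 3x3 rotation matrix whose columns are the frame's x, y, z axes.
In Python, from bench import manip, viewer gives the robot as it stands. The module is installed in compiled form; this text tells all that it offers.
- The arm moves only by the tool drive_tool, never from a script. Its argument "increments" is a list of rows, each a list of 3 entries, a list of its own where there are three numbers: the closure, from 0 (fully open) to 1 (shut), then the shift along the world's x, y, z in mm, then the turn about the world's z in degrees. In form: [[fingers, [tx, ty, tz], spin], ...]. A call has 1 to 10 rows; each row shifts and turns the commanded pose from where the row before left it; what a row does not reach is not made up. A row lasts 1/12 s, in which the tool goes at most 41.7 mm and 7.16 degrees, less where a joint would pass 70% of its speed; a pose out of reach is approached as far as the arm can. A call with a gripper value outside its range is refused whole. The fingers move at their own pace and stop on an object; "squeeze" is the grip in N (left out, the last holds). Time passes only in rows, so rows that do not move let the fingers close. It gives the time, the measured TCP pose, the force, the opening and the grip force at its end, in the units of the state.
- manip.get_state(): the state, without advancing time (a new reading comes with each control period).
- viewer.get_image(name): name is "scene" or "top" or "wrist"; returns a dict with "img" (400x640x3 uint8, red, green, blue), "camera_matrix" (3x3 intrinsics, pixels), "pose" (4x4, takes a point from camera to world coordinates). Camera axes: x right, y down, z forward; pixel columns grow to the right and rows downward; lengths in m; the calibration is good to about 2 mm. A picture is of the moment at which its call begins. There is no depth.
- manip.hand_in(): hands the job in; it is judged then, once.
The state is a dict: "clock": time; "joints": joint angles; "qd": joint speeds; "joint_efforts": joint torques, N m; "tool_pos": TCP position; "orientation": TCP orientation; "force": force on the tool from outside, world axes, zero at the start; "ft_torque": the same for the moment, N m; "width": opening from 0.0 (shut) to 1.0 (fully open); "finger_force": force on a finger pad.
Only numpy, scipy, OpenCV 4.12 (cv2) and the standard library are available. Lean on these libraries where they do the work, as an engineer would, in place of code of your own. Each camera call takes 0.05 s, during which the arm holds its last target. There are 200 camera calls.

## Working session

There is one attempt and no reset: what is moved stays moved. The work goes in short steps, Python scripts to look and compute and a tool call to move; the robot and the scene stay as the last step left them, time stands still between calls to the robot, and variables do not carry over. Pictures are saved under pics/ and viewed, at most 10 in all, crops included, and the job is handed in when it is done.

Besides the shell and the picture viewer there is one more tool, called after "Emit:" as a command line: name --argument value ..., lists and objects as JSON in quotes. drive_tool: Moves the arm, as the interface text tells. Its arguments: {"type":"object","properties":{"increments":{"type":"array","items":{"type":"array"}},"squeeze":{"type":"number"}},"required":["increments"]}

```bash
mkdir -p pics; cat > h.py <<'E'
import numpy as np, cv2
from bench import manip, viewer
def snap(n,f,crop=None,s=1):
    d=viewer.get_image(n); im=d["img"][:,:,::-1]
    np.savez('cam_'+n+'.npz',K=d["camera_matrix"],P=d["pose"],im=im)
    if crop: im=im[crop[1]:crop[3],crop[0]:crop[2]]
    cv2.imwrite('pics/'+f,cv2.resize(im,None,fx=s,fy=s,interpolation=cv2.INTER_CUBIC)); return d
def pt(n,u,v,z):
    c=np.load('cam_'+n+'.npz'); K,P=c['K'],c['P']
    r=P[:3,:3]@np.linalg.inv(K)@[u,v,1]; o=P[:3,3]
    return (o+r*(z-o[2])/r[2]).round(4)
def px(n,p):
    c=np.load('cam_'+n+'.npz'); K,P=c['K'],c['P']
    q=K@(P[:3,:3].T@(np.array(p)-P[:3,3])); return (q[:2]/q[2]).round(1)
E
python3 - <<'E'
from h import *
snap('top','top1.png',s=1.25); snap('scene','sc1.png',s=1.25)
s=manip.get_state(); print(s, manip.grip_point_offset)
for n in('top','scene'):
    c=np.load('cam_'+n+'.npz');print(c['K'],c['P'].round(3))
E
```

```text
{'clock': 0.1, 'joints': array([ 1.18148065e+00,  4.94158276e-01,  1.34606613e+00, -1.98626196e-05,
        1.30250013e+00, -9.54990608e-02]), 'qd': array([-0.00074328, -0.0004543 , -0.00316519, -0.00151757, -0.00070969,
       -0.00106493]), 'joint_efforts': array([ 1.33392314e-03, -8.80237198e+01, -3.82544804e+01,  7.09231105e-02,
        4.82732453e-02,  7.57566272e-05]), 'tool_pos': array([0.18087639, 0.59789554, 0.21337577]), 'orientation': array([[-9.57147038e-01,  2.89602104e-01, -4.11893403e-04],
       [ 2.89602383e-01,  9.57146461e-01, -1.05445222e-03],
       [ 8.88707317e-05, -1.12855113e-03, -9.99999359e-01]]), 'force': array([-0.14069186, -0.08291636, -0.35925701]), 'ft_torque': array([-0.01945528, -0.03133018, -0.00587059]), 'finger_force': 0.0, 'width': 1.0004634783173614} -0.0188
[[447.65246293   0.         325.90704823]
 [  0.         447.65246293 199.78683487]
 [  0.           0.           1.        ]] [[-0.019 -0.994  0.106  0.436]
 [-1.     0.018 -0.015  0.013]
 [ 0.013 -0.107 -0.994  1.318]
 [ 0.     0.     0.     1.   ]]
[[433.46068955   0.         320.59540674]
 [  0.         433.46068955 195.04123952]
 [  0.           0.           1.        ]] [[ 0.716  0.434 -0.547  1.139]
 [ 0.698 -0.457  0.551 -0.568]
 [-0.011 -0.776 -0.63   0.745]
 [ 0.     0.     0.     1.   ]]
```

View pics/top1.png

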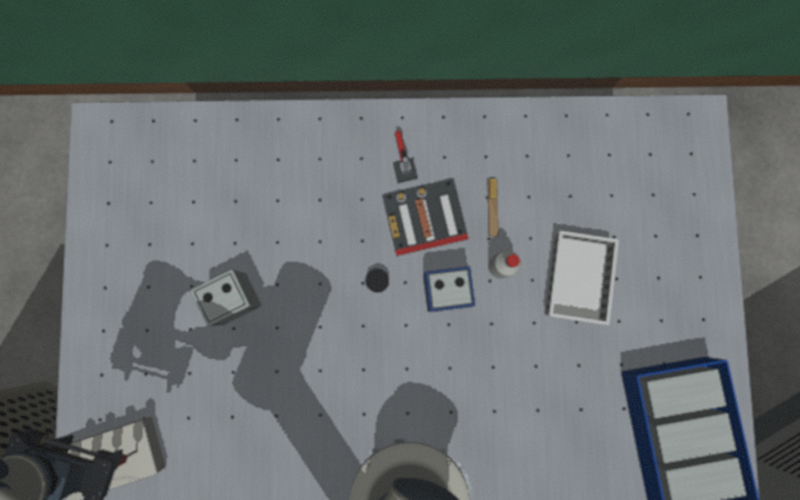

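View pics/sc1.png

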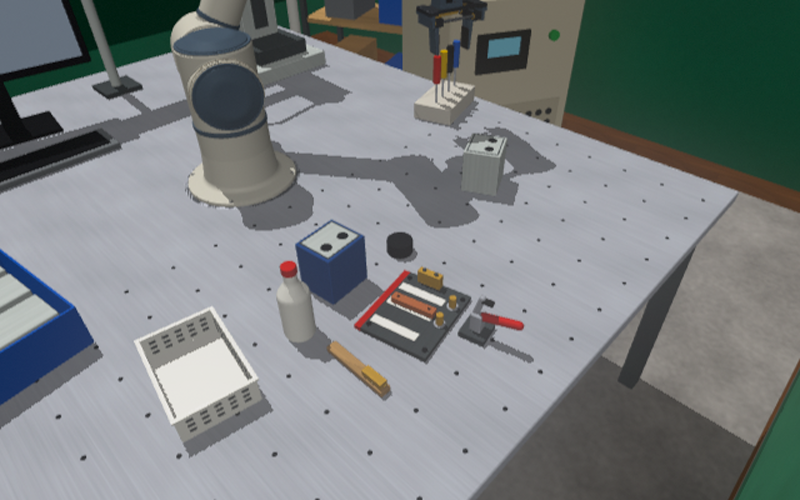

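The top view shows up = +x and left = +y. The fixture is at about (425,217), with the blue housing below it at (449,288), the basket at (583,277) and the bar at (424,217). I'll enlarge the middle of the picture.

```bash
python3 - <<'E'
from h import *
c=np.load('cam_top.npz')['im'][95:265,290:505]
cv2.imwrite('pics/c1.png',cv2.resize(c,None,fx=3.5,fy=3.5,interpolation=cv2.INTER_CUBIC))
E
```

```text
(no output)
```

View pics/c1.png

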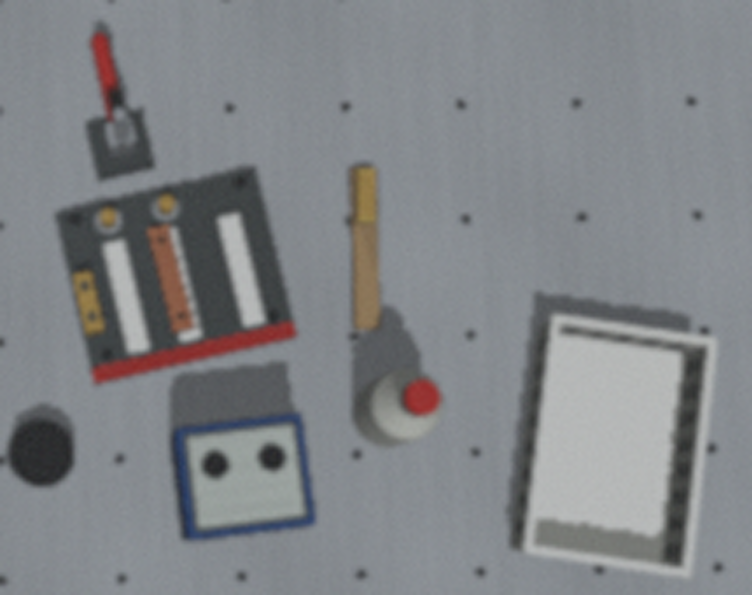

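```bash
cat >> h.py <<'E'
def C(l,z,n='top',o=(290,95),s=3.5): return np.array([pt(n,o[0]+(a+.5)/s-.5,o[1]+(b+.5)/s-.5,z) for a,b in l])
def fit(model,w):
    m=np.array(model,float);w=w[:,:2]
    mc,wc=m.mean(0),w.mean(0);A=(m-mc);B=(w-wc)
    t=np.arctan2((A[:,0]*B[:,1]-A[:,1]*B[:,0]).sum(),(A*B).sum())
    R=np.array([[np.cos(t),-np.sin(t)],[np.sin(t),np.cos(t)]]);o=wc-R@mc
    return o.round(4),np.degrees(t).round(2),((m@R.T+o-w)*1e3).round(1).tolist()
E
python3 - <<'E'
from h import *
f=fit([[.15,.088],[.15,-.088],[0,-.088],[0,.088]],C([(57,212),(254,167),(297,337),(95,383)],.01));print('fix',f)
o,t=f[0],np.radians(f[1]);R=np.array([[np.cos(t),-np.sin(t)],[np.sin(t),np.cos(t)]])
for nm,p in dict(pins=(.125,.02),pinL=(.132,.045),pinR=(.132,-.005),home=(.07,.02)).items(): print(nm,o+R@p)
print('pins meas',C([(107,216),(166,205)],.035))
b=fit([[.045,.009],[.045,-.009],[-.045,-.009],[-.045,.009]],C([(148,228),(171,225),(193,330),(172,334)],.024));print('bar',b)
print('hous',fit([[.044,.05],[.044,-.05],[-.044,-.05],[-.044,.05]],C([(176,430),(300,415),(314,523),(185,540)],.11)))
print('bask',fit([[.095,.065],[.095,-.065],[-.095,-.065],[-.095,.065]],C([(552,314),(716,340),(688,577),(523,548)],.055)))
print('cap',C([(421,397)],.16),'case',C([(42,450)],.03),'brush',C([(364,165),(366,330)],.016))
E
```

```text
fix (array([ 0.5812, -0.0644]), np.float64(11.98), [[0.0, 2.0], [0.4, -1.8], [0.1, -0.8], [-0.5, 0.6]])
pins [ 0.69932611 -0.01888932]
pinL [0.70098439 0.00701918]
pinR [ 0.71136291 -0.04189183]
home [ 0.645524   -0.03030568]
pins meas [[ 0.7003  0.0086  0.035 ]
 [ 0.7088 -0.0407  0.035 ]]
bar (array([ 0.6482, -0.044 ]), np.float64(10.8), [[-1.1, -1.0], [0.0, 0.6], [0.7, 0.2], [0.4, 0.2]])
hous (array([ 0.479 , -0.0928]), np.float64(5.41), [[2.0, 2.5], [1.6, -0.8], [-2.7, -0.9], [-1.0, -0.8]])
bask (array([ 0.502 , -0.4031]), np.float64(-10.11), [[-2.0, -2.7], [-1.1, 2.5], [2.9, 2.0], [0.2, -1.8]])
cap [[ 0.534  -0.2219  0.16  ]] case [[0.507  0.0654 0.03  ]] brush [[ 0.7446 -0.2104  0.016 ]
 [ 0.6034 -0.2071  0.016 ]]
```

Emit:
drive_tool --increments '[[0.3,[23,-32,0],1.4],[0.3,[23,-32,0],1.4],[0.3,[23,-32,0],1.4],[0.3,[23,-32,0],1.4],[0.3,[23,-32,0],1.4],[0.3,[23,-32,0],1.4],[0.3,[23,-32,0],1.4],[0.3,[23,-32,0],1.4],[0.3,[23,-32,0],1.4],[0.3,[23,-32,0],1.4]]' --squeeze 20

```text
clock: 0.93
tool_pos: [0.4116, 0.2765, 0.2139]
orientation: [[-0.999, 0.048, -0.0], [0.048, 0.999, -0.0], [0.0, -0.0, -1.0]]
force: [1.3, 0.8, -0.3]
width: 0.701
finger_force: 0.0
```

Emit:
drive_tool --increments '[[0.3,[23,-32,0],1.4],[0.3,[23,-32,0],1.4],[0.3,[23,-32,0],1.4],[0.3,[23,-32,0],1.4],[0.3,[23,-32,0],1.4],[0.3,[23,-32,0],1.4],[0.3,[23,-32,0],1.4],[0.3,[23,-32,0],1.4],[0.3,[22,-32,0],1.4],[0.3,[0,0,0],0]]'

```text
clock: 1.77
tool_pos: [0.6202, -0.0154, 0.2134]
orientation: [[-0.986, -0.168, 0.002], [-0.168, 0.986, -0.002], [-0.001, -0.002, -1.0]]
force: [-1.1, -0.8, -0.4]
width: 0.7
finger_force: 0.0
```

```bash
python3 - <<'E'
from h import *
snap('wrist','w1.png'); s=manip.get_state(); print(s['tool_pos'],s['orientation'],s['clock'],s['width'])
c=np.load('cam_wrist.npz');print(c['P'].round(3)); print([px('wrist',p) for p in ((.648,-.044,.024),(.5812,-.0644,.01),(.7003,.0086,.035))])
E
```

```text
[ 0.61840237 -0.01279481  0.21318174] [[-9.86030755e-01 -1.66563353e-01  1.38176357e-06]
 [-1.66563338e-01  9.86030660e-01 -4.37552395e-04]
 [ 7.15177329e-05 -4.31670270e-04 -9.99999904e-01]] 1.8167 0.7004817672089895
[[-0.168  0.951  0.258  0.547]
 [ 0.986  0.163  0.042 -0.027]
 [-0.002  0.261 -0.965  0.383]
 [ 0.     0.     0.     1.   ]]
[array([297.4, 199.7]), array([290.5, 146.7]), array([329.3, 244.5])]
```

View pics/w1.png

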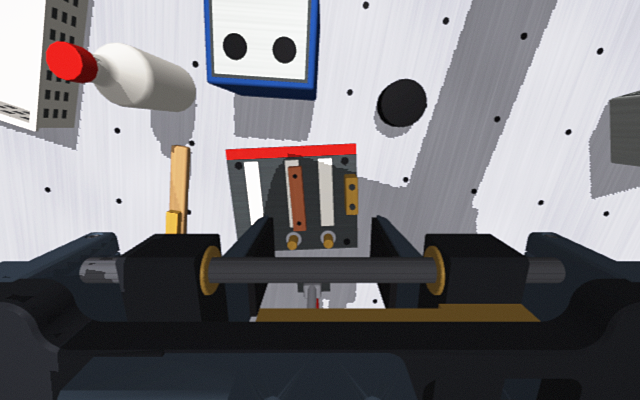

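The bar is at about (296,198) and the rail's outer edge runs from (226,149) to (356,144). The prediction of (297,200) agrees.

```bash
python3 - <<'E'
from h import *
print(fit([[0,.088],[0,-.088]],np.array([pt('wrist',356.5,144,.01),pt('wrist',226,150,.01)])))
print(fit([[-.045,.009],[-.045,-.009],[.045,-.009],[.045,.009]],np.array([pt('wrist',a,b,.024) for a,b in((301.5,165),(288,166.5),(293,231),(306,230))])))
im=np.load('cam_wrist.npz')['im'][0:250,200:370]
cv2.imwrite('pics/w1c.png',cv2.resize(im,None,fx=2.4,fy=2.4))
s=manip.get_state();print(s['tool_pos'])
E
```

```text
(array([ 0.5814, -0.0636]), np.float64(12.29), [[-0.2, 0.8], [0.2, -0.8]])
(array([ 0.6474, -0.0444]), np.float64(12.54), [[0.7, 0.2], [-0.3, -0.3], [-0.5, 0.1], [0.1, 0.0]])
[ 0.61840237 -0.01279481  0.21318174]
```

View pics/w1c.png

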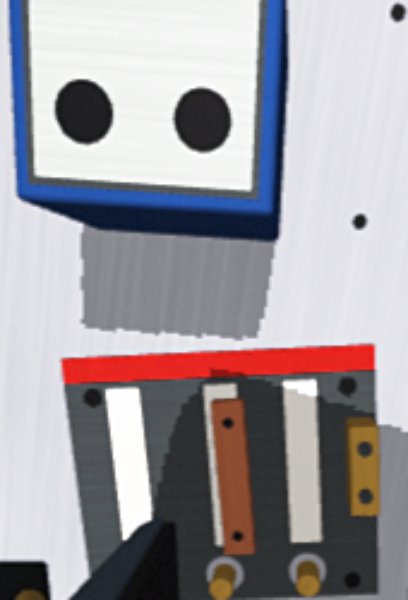

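Emit:
drive_tool --increments '[[0.4,[15,-16,0],1.2],[0.4,[14,-16,0],1.2],[0.4,[0,0,-30],0],[0.4,[0,0,-30],0],[0.4,[0,0,-30],0],[0.4,[0,0,-30],0],[0.4,[0,0,-30],0],[0.4,[0,0,-25],0],[0.4,[0,0,-15],0],[0.4,[0,0,0],0]]'

```text
clock: 2.65
tool_pos: [0.6432, -0.0405, 0.0205]
orientation: [[-0.977, -0.211, -0.006], [-0.211, 0.977, 0.001], [0.006, 0.002, -1.0]]
force: [-1.2, 0.5, -0.2]
width: 0.602
finger_force: 0.0
```

```bash
python3 - <<'E'
from h import *
q=lambda a,b,z:pt('wrist',200+(a+.5)/2.4-.5,(b+.5)/2.4-.5,z)
print(fit([[.044,.05],[.044,-.05]],np.array([q(268,211,.11),q(20,198,.11)])))
print(q(276,240,0),q(100,230,0))
E
```

```text
(array([ 0.4776, -0.0953]), np.float64(6.88), [[-0.3, 2.4], [0.3, -2.4]])
[ 0.5167 -0.0425  0.    ] [ 0.5277 -0.1378  0.    ]
```

Emit:
drive_tool --increments '[[0.4,[0,0,0],0],[0.4,[0,0,0],0]]'

```text
clock: 2.82
tool_pos: [0.6465, -0.0414, 0.0251]
orientation: [[-0.977, -0.211, 0.001], [-0.211, 0.977, -0.0], [-0.001, -0.0, -1.0]]
force: [-0.4, -0.3, 0.8]
width: 0.602
finger_force: 0.0
```

Emit:
drive_tool --increments '[[0.4,[1,-3,-6],0],[0.4,[0,0,-6],0],[0.4,[0,0,0],0],[0.9,[0,0,0],0],[0.9,[0,0,0],0],[0.9,[0,0,0],0],[0.9,[0,0,0],0],[0.9,[0,0,0],0]]' --squeeze 20

```text
clock: 3.48
tool_pos: [0.6471, -0.0448, 0.0121]
orientation: [[-0.978, -0.211, 0.0], [-0.211, 0.978, -0.0], [-0.0, -0.0, -1.0]]
force: [0.7, -0.1, 0.3]
width: 0.271
finger_force: 0.0
```

Emit:
drive_tool --increments '[[1,[0,0,0],0],[1,[0,0,0],0],[1,[0,0,0],0],[1,[0,0,0],0],[1,[0,0,10],0],[1,[0,0,20],0],[1,[0,0,35],0],[1,[0,0,35],0],[1,[0,0,35],0]]'

```text
clock: 4.23
tool_pos: [0.6464, -0.0446, 0.1488]
orientation: [[-0.978, -0.211, -0.001], [-0.211, 0.978, 0.0], [0.001, 0.0, -1.0]]
force: [0.9, -0.8, -2.3]
width: 0.195
finger_force: 20.0
```

Emit:
drive_tool --increments '[[1,[0,0,35],0],[1,[0,-10,35],-1],[1,[-10,-25,15],-2],[1,[-12,-30,0],-2],[1,[-13,-31,0],-2],[1,[-13,-31,0],-2],[1,[-13,-31,0],-2],[1,[-13,-31,0],-2],[1,[-13,-31,0],-2],[1,[-13,-31,0],-2]]'

```text
clock: 5.07
tool_pos: [0.5459, -0.297, 0.2325]
orientation: [[-0.996, 0.086, -0.0], [0.086, 0.996, 0.0], [0.0, 0.0, -1.0]]
force: [1.1, -0.5, -2.3]
width: 0.197
finger_force: 20.0
```

Emit:
drive_tool --increments '[[1,[-13,-31,0],-2],[1,[-13,-31,0],-2],[1,[-13,-31,0],-1],[1,[-6,-15,0],0],[1,[0,0,0],0]]'

```text
clock: 5.48
tool_pos: [0.5003, -0.4068, 0.2322]
orientation: [[-0.985, 0.174, -0.0], [0.174, 0.985, -0.001], [0.0, -0.001, -1.0]]
force: [0.2, -0.5, -2.4]
width: 0.197
finger_force: 20.0
```

Emit:
drive_tool --increments '[[1,[1,3,-30],0],[1,[0,0,-30],0],[1,[0,0,-30],0],[1,[0,0,-30],0],[1,[0,0,-30],0],[1,[0,0,-30],0],[1,[0,0,-20],0],[1,[0,0,-10],0],[1,[0,0,0],0],[1,[0,0,0],0]]'

```text
clock: 6.32
tool_pos: [0.5035, -0.4006, 0.0226]
orientation: [[-0.985, 0.17, 0.0], [0.17, 0.985, -0.0], [-0.0, -0.0, -1.0]]
force: [0.7, -0.2, -1.4]
width: 0.197
finger_force: 20.0
```

Emit:
drive_tool --increments '[[1,[0,0,-8],0],[1,[0,0,-4],0],[1,[0,0,-2],0],[1,[0,0,-1.5],0],[1,[0,0,0],0]]'

```text
clock: 6.73
tool_pos: [0.5029, -0.4008, 0.0064]
orientation: [[-0.985, 0.171, -0.0], [0.171, 0.985, 0.0], [0.0, 0.0, -1.0]]
force: [-0.2, 0.6, -2.1]
width: 0.196
finger_force: 20.0
```

Emit:
drive_tool --increments '[[1,[0,0,-0.7],0],[1,[0,0,0],0],[0.6,[0,0,0],0],[0.6,[0,0,0],0],[0.6,[0,0,0],0],[0.6,[0,0,0],0],[0.6,[0,0,10],0],[0.6,[0,0,30],0],[0.6,[0,0,35],0],[0.6,[0,0,35],0]]'

```text
clock: 7.57
tool_pos: [0.5026, -0.4004, 0.1174]
orientation: [[-0.985, 0.171, -0.001], [0.171, 0.985, 0.001], [0.001, 0.001, -1.0]]
force: [1.4, -0.4, 0.5]
width: 0.4
finger_force: 0.0
```

Emit:
drive_tool --increments '[[0.35,[-25,20,0],2],[0.35,[-28,25,0],2],[0.35,[-28,28,0],2.5],[0.35,[-23,30,0],2.5],[0.35,[0,35,0],2.5],[0.35,[0,35,0],2.5],[0.35,[0,35,0],2.5],[0.35,[0,35,0],2.5],[0.35,[0,35,0],2.5],[0.35,[0,20,0],0.5]]'

```text
clock: 8.4
tool_pos: [0.3982, -0.1, 0.1164]
orientation: [[-0.977, -0.214, -0.0], [-0.214, 0.977, 0.0], [-0.0, 0.0, -1.0]]
force: [-0.1, -0.1, 0.3]
width: 0.649
finger_force: 0.0
```

Emit:
drive_tool --increments '[[0.35,[0,0,0],0],[0.35,[0,0,-25],0],[0.35,[0,0,-25],0],[0.35,[0,0,-20],0],[0.35,[0,0,-5],0],[0.35,[0,0,0],0]]'

```text
clock: 8.9
tool_pos: [0.3985, -0.1029, 0.0402]
orientation: [[-0.978, -0.21, -0.002], [-0.21, 0.978, 0.001], [0.002, 0.001, -1.0]]
force: [-0.3, 0.7, 0.8]
width: 0.649
finger_force: 0.0
```

Emit:
drive_tool --increments '[[0.35,[6,1.3,-3],0],[0.35,[6,1.3,0],0],[0.35,[6,1.3,0],0],[0.35,[6,1.3,0],0],[0.35,[6,1.3,0],0],[0.35,[6,1.3,0],0],[0.35,[6,1.3,0],0],[0.35,[6,1.3,0],0],[0.35,[6,1.3,0],0],[0.35,[6,1.3,0],0]]'

```text
clock: 9.73
tool_pos: [0.4592, -0.0894, 0.0378]
orientation: [[-0.977, -0.211, -0.001], [-0.211, 0.977, 0.0], [0.001, 0.0, -1.0]]
force: [-4.6, -1.4, 2.9]
width: 0.651
finger_force: 2.6
```

```bash
python3 - <<'E'
from h import *
snap('scene','sc2.png',(230,120,470,320),3); s=manip.get_state(); print(s['tool_pos'],s['force'])
E
```

```text
[ 0.46058011 -0.08947493  0.03785298] [-0.06824912  0.04696148  0.21842808]
```

View pics/sc2.png

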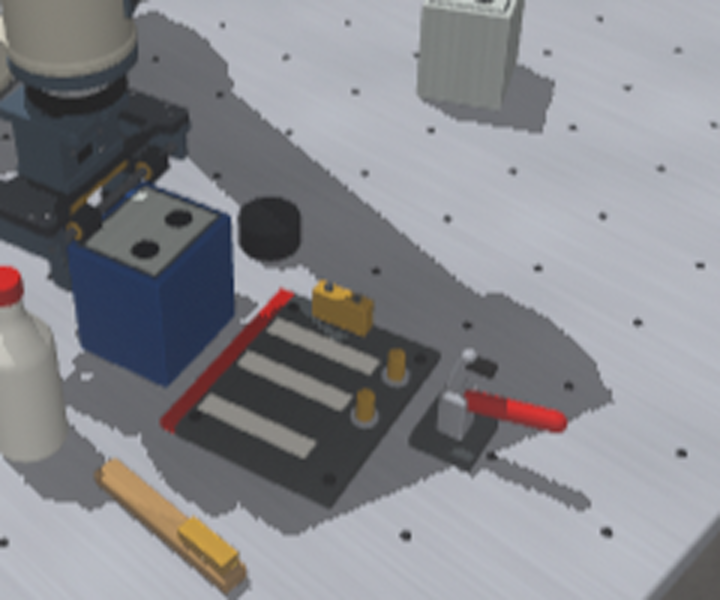

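The housing now stands parallel to the red rail, its front foot from (165,383) to (235,310), about 20 mm short of it. I'll go on pushing.

Emit:
drive_tool --increments '[[0.35,[4,0.9,0],0],[0.35,[4,0.9,0],0],[0.35,[4,0.9,0],0],[0.35,[3,0.6,0],0],[0.35,[1,0.2,0],0],[0.35,[1,0.2,0],0],[0.35,[1,0.2,0],0]]'

```text
clock: 10.37
tool_pos: [0.4768, -0.0858, 0.0377]
orientation: [[-0.978, -0.211, -0.0], [-0.211, 0.978, 0.0], [0.0, 0.0, -1.0]]
force: [-4.4, -0.8, 1.4]
width: 0.649
finger_force: 2.2
```

Emit:
drive_tool --increments '[[0.35,[1,0.2,0],0],[0.35,[1,0.2,0],0]]'

```text
clock: 10.53
tool_pos: [0.4775, -0.0855, 0.0376]
orientation: [[-0.977, -0.211, -0.003], [-0.211, 0.977, 0.0], [0.003, 0.001, -1.0]]
force: [-17.7, -8.3, 10.5]
width: 0.649
finger_force: 9.3
```

Emit:
drive_tool --increments '[[0.35,[1,0.2,0],0]]'

```text
clock: 10.62
tool_pos: [0.4776, -0.0853, 0.0376]
orientation: [[-0.977, -0.211, -0.004], [-0.211, 0.977, 0.0], [0.004, 0.001, -1.0]]
force: [-22.1, -11.7, 14.8]
width: 0.649
finger_force: 12.1
```

Emit:
drive_tool --increments '[[0.35,[-4,-0.8,0],0],[0.35,[-8,-1.8,0],0],[0.35,[0,0,0],0],[0.35,[0,0,20],0],[0.35,[0,0,20],0],[0.35,[0,0,20],0],[0.35,[0,0,2],0],[0.35,[4,0.9,0],0],[0.35,[0,0,0],0]]'

```text
clock: 11.37
tool_pos: [0.4728, -0.087, 0.0995]
orientation: [[-0.978, -0.211, 0.001], [-0.211, 0.978, -0.0], [-0.001, -0.0, -1.0]]
force: [-0.1, 1.3, -0.1]
width: 0.651
finger_force: 0.0
```

Emit:
drive_tool --increments '[[0.35,[4,0.9,0],0],[0.35,[4,0.9,0],0],[0.35,[4,0.9,1],0],[0.35,[4,0.9,1],0],[0.35,[4,0.9,1],0],[0.35,[4,0.9,1],0]]'

```text
clock: 11.87
tool_pos: [0.4946, -0.0812, 0.1029]
orientation: [[-0.977, -0.211, -0.004], [-0.211, 0.977, 0.001], [0.004, 0.001, -1.0]]
force: [-10.5, -2.6, 10.7]
width: 0.653
finger_force: 6.0
```

```bash
python3 - <<'E'
from h import *
snap('scene','sc3.png',(230,120,470,320),2.5); s=manip.get_state(); print(s['tool_pos'],s['force'])
E
```

```text
[ 0.49565364 -0.0812412   0.10316055] [-6.25903135 -0.40728813  6.58283304]
```

View pics/sc3.png

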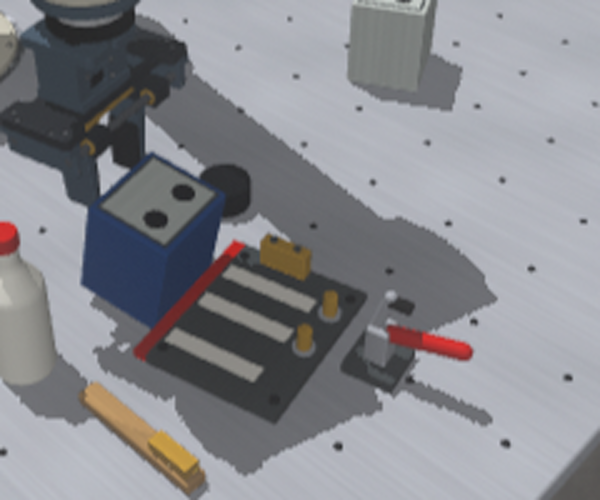

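The housing is pivoting squarely on the rail, leaning about 10°. I'll keep pushing.

Emit:
drive_tool --increments '[[0.35,[4,0.9,1.2],0],[0.35,[4,0.9,1.2],0],[0.35,[4,0.9,1.2],0],[0.35,[4,0.9,1.2],0],[0.35,[4,0.9,1.2],0],[0.35,[4,0.9,1.2],0],[0.35,[4,0.9,1.2],0],[0.35,[4,0.9,1.2],0]]'

```text
clock: 12.58
tool_pos: [0.5277, -0.0743, 0.1134]
orientation: [[-0.977, -0.211, -0.002], [-0.211, 0.977, -0.0], [0.002, 0.0, -1.0]]
force: [-9.0, -2.2, 25.1]
width: 0.652
finger_force: 10.6
```

Emit:
drive_tool --increments '[[0.35,[4,0.9,1],0],[0.35,[4,0.9,1],0],[0.35,[4,0.9,1],0],[0.35,[4,0.9,1],0]]'

```text
clock: 12.92
tool_pos: [0.5446, -0.0707, 0.1171]
orientation: [[-0.978, -0.211, -0.0], [-0.211, 0.978, -0.0], [0.0, -0.0, -1.0]]
force: [-0.7, 0.5, 6.1]
width: 0.652
finger_force: 2.6
```

Emit:
drive_tool --increments '[[0.35,[4,0.9,0.5],0],[0.35,[4,0.9,0.5],0],[0.35,[4,0.9,0.5],0],[0.35,[4,0.9,0.5],0]]'

```text
clock: 13.25
tool_pos: [0.5602, -0.067, 0.1188]
orientation: [[-0.978, -0.211, -0.001], [-0.211, 0.978, 0.0], [0.001, 0.0, -1.0]]
force: [-0.2, 0.7, -1.8]
width: 0.65
finger_force: 0.0
```

Emit:
drive_tool --increments '[[0.35,[0,0,0.5],0],[0.35,[0,0,0.5],0],[0.35,[0,0,0],0],[0.35,[0,0,0],0]]'

```text
clock: 13.58
tool_pos: [0.5598, -0.0672, 0.1203]
orientation: [[-0.978, -0.211, -0.0], [-0.211, 0.978, 0.0], [0.0, 0.0, -1.0]]
force: [0.9, 0.1, 1.3]
width: 0.654
finger_force: 0.0
```

```bash
python3 - <<'E'
from h import *
snap('scene','sc4.png',(230,120,470,320),2.5); s=manip.get_state(); print(s['tool_pos'],s['force'])
E
```

```text
[ 0.55975955 -0.06719757  0.12029166] [ 0.43602135 -0.51546454 -0.65164258]
```

View pics/sc4.png

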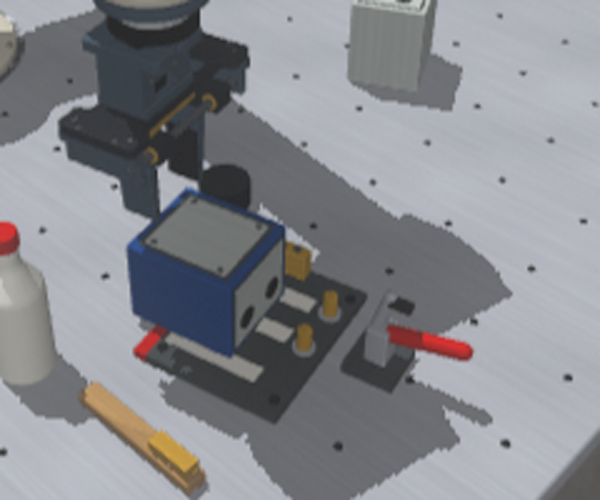

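The housing lies flat on the bed with the cover plate up. Its top corners are at (130,240), (237,275), (285,228) and (190,190) in the crop.

```bash
cat >> h.py <<'E'
FO=np.array([.5813,-.064]);t=np.radians(12.1);FR=np.array([[np.cos(t),-np.sin(t)],[np.sin(t),np.cos(t)]])
F=lambda p:(FR.T@(np.array(p)[:2]-FO)*1e3).round(1)
E
python3 - <<'E'
from h import *
w=C([(131,240),(237,275),(285,228),(190,190)],.098,'scene',(230,120),2.5)
r=fit([[-.055,-.05],[.055,-.05],[.055,.05],[-.055,.05]],w);print(r,F(r[0]))
print(F(manip.get_state()['tool_pos']))
E
```

```text
(array([ 0.6107, -0.0576]), np.float64(12.3), [[1.1, -4.1], [8.4, -13.5], [-1.7, 9.9], [-7.7, 7.7]]) [30.1  0.1]
[-21.7   1.4]
```

Emit:
drive_tool --increments '[[0.35,[-17,-3.7,0],0],[0.35,[-20,-4.3,0],0],[0.35,[0,0,0],0],[0.35,[0,0,-25],0],[0.35,[0,0,-25],0],[0.35,[0,0,-25],0],[0.35,[0,0,-7],0],[0.35,[0,0,0],0],[0.35,[0,0,0],0]]'

```text
clock: 14.38
tool_pos: [0.5233, -0.0752, 0.0388]
orientation: [[-0.978, -0.211, -0.0], [-0.211, 0.978, 0.0], [0.0, 0.0, -1.0]]
force: [0.2, 0.0, -0.3]
width: 0.651
finger_force: 0.0
```

Emit:
drive_tool --increments '[[0.35,[5,1.1,-3],0],[0.35,[5,1.1,0],0],[0.35,[5,1.1,0],0],[0.35,[5,1.1,0],0],[0.35,[4,0.9,0],0],[0.35,[4,0.9,0],0],[0.35,[4,0.9,0],0]]'

```text
clock: 14.97
tool_pos: [0.5552, -0.0679, 0.0355]
orientation: [[-0.978, -0.211, -0.0], [-0.211, 0.978, -0.0], [0.0, 0.0, -1.0]]
force: [-5.1, -1.2, 3.8]
width: 0.65
finger_force: 2.5
```

Emit:
drive_tool --increments '[[0.35,[4,0.9,0],0],[0.35,[4,0.9,0],0],[0.35,[4,0.9,0],0],[0.35,[4,0.9,0],0],[0.35,[3,0.6,0],0],[0.35,[2,0.4,0],0],[0.35,[1,0.2,0],0]]'

```text
clock: 15.55
tool_pos: [0.5772, -0.0632, 0.0353]
orientation: [[-0.978, -0.211, -0.0], [-0.211, 0.978, -0.0], [0.0, 0.0, -1.0]]
force: [-4.5, -1.3, 4.6]
width: 0.65
finger_force: 2.6
```

Emit:
drive_tool --increments '[[0.35,[1,0.2,0],0],[0.35,[1,0.2,0],0]]'

```text
clock: 15.72
tool_pos: [0.5778, -0.063, 0.0352]
orientation: [[-0.977, -0.211, -0.002], [-0.211, 0.977, -0.0], [0.002, 0.0, -1.0]]
force: [-16.6, -6.4, 10.7]
width: 0.649
finger_force: 8.6
```

Emit:
drive_tool --increments '[[0.35,[1,0.2,0],0]]'

```text
clock: 15.8
tool_pos: [0.5778, -0.0629, 0.0352]
orientation: [[-0.977, -0.211, -0.004], [-0.211, 0.977, -0.0], [0.004, 0.001, -1.0]]
force: [-23.2, -8.9, 15.7]
width: 0.651
finger_force: 12.1
```

Emit:
drive_tool --increments '[[0.5,[-5,-1,0],0],[0.7,[-10,-2,0],0],[1,[0,0,0],0],[1,[0,0,35],0],[1,[0,0,35],0],[1,[0,0,35],0],[1,[26,-19,5],0],[1,[27,-19,0],0],[1,[27,-19,0],0],[1,[26,-19,0],0]]'

```text
clock: 16.63
tool_pos: [0.6724, -0.1426, 0.1459]
orientation: [[-0.978, -0.211, 0.001], [-0.211, 0.978, -0.0], [-0.001, -0.001, -1.0]]
force: [-0.4, 0.2, -0.8]
width: 0.004
finger_force: 0.0
```

```bash
python3 - <<'E'
from h import *
s=manip.get_state(); print(s['tool_pos'],F(s['tool_pos']),s['width'],s['clock'])
snap('top','top2.png',(320,100,440,215),5)
E
```

```text
[ 0.67242364 -0.14258061  0.14593878] [ 72.6 -95.9] 0.004007612683028629 16.6333
```

View pics/top2.png

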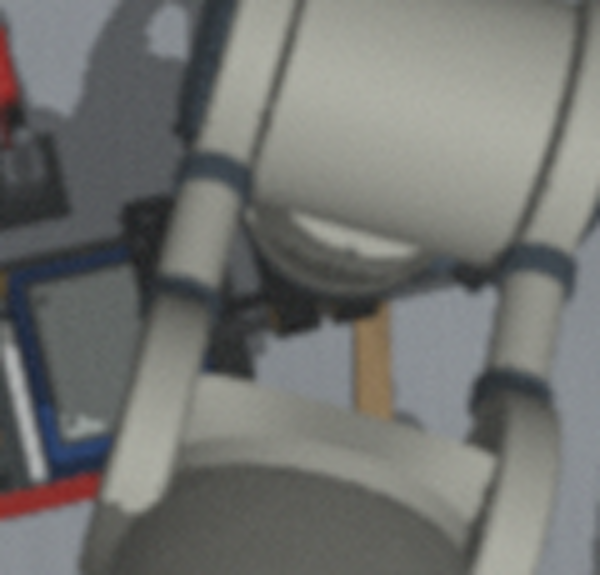

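Emit:
drive_tool --increments '[[1,[0,0,-25],0],[1,[0,0,-25],0],[1,[0,0,-25],0],[1,[0,0,-25],0],[1,[0,0,-7],0],[1,[0,0,0],0],[1,[0,0,0],0]]'

```text
clock: 17.27
tool_pos: [0.6714, -0.1418, 0.0391]
orientation: [[-0.978, -0.211, 0.001], [-0.211, 0.978, -0.0], [-0.001, -0.0, -1.0]]
force: [0.1, -0.7, -0.5]
width: 0.003
finger_force: 0.0
```

Emit:
drive_tool --increments '[[1,[-1,4,-2],0],[1,[-1,4,-1],0],[1,[-1,4,0],0],[1,[-1,4,0],0],[1,[-0.8,4,0],0],[1,[-0.8,4,0],0],[1,[-0.8,4,0],0],[1,[-0.8,4,0],0]]'

```text
clock: 17.93
tool_pos: [0.6639, -0.1097, 0.0355]
orientation: [[-0.978, -0.211, 0.0], [-0.211, 0.978, -0.001], [-0.0, -0.001, -1.0]]
force: [-2.0, -5.6, 2.5]
width: 0.005
finger_force: 2.8
```

Emit:
drive_tool --increments '[[1,[-0.8,4,0],0],[1,[-0.8,4,0],0],[1,[-0.8,4,0],0],[1,[-0.6,3,0],0],[1,[-0.2,1,0],0],[1,[-0.2,1,0],0]]'

```text
clock: 18.43
tool_pos: [0.6604, -0.0933, 0.0356]
orientation: [[-0.977, -0.211, 0.0], [-0.211, 0.977, -0.001], [-0.0, -0.001, -1.0]]
force: [-1.8, -14.8, 4.2]
width: 0.007
finger_force: 7.1
```

Emit:
drive_tool --increments '[[1,[-0.2,1,0],0],[1,[-0.2,1,0],0]]'

```text
clock: 18.6
tool_pos: [0.6606, -0.093, 0.0361]
orientation: [[-0.978, -0.211, 0.002], [-0.211, 0.978, -0.003], [-0.001, -0.004, -1.0]]
force: [-1.7, -27.9, 8.6]
width: 0.005
finger_force: 13.4
```

Emit:
drive_tool --increments '[[1,[-0.2,1,0],0]]'

```text
clock: 18.68
tool_pos: [0.6606, -0.0928, 0.0363]
orientation: [[-0.978, -0.211, 0.002], [-0.211, 0.978, -0.004], [-0.001, -0.005, -1.0]]
force: [-2.7, -34.0, 10.6]
width: 0.007
finger_force: 16.5
```

Emit:
drive_tool --increments '[[1,[0.8,-4,0],0],[1,[2,-10,0],0],[1,[0,0,0],0],[1,[0,0,35],0],[1,[0,0,35],0],[0.8,[0,0,35],0],[0.35,[-30,13,3],0],[0.35,[-30,14,0],0],[0.35,[-30,14,0],0],[0.35,[-30,13,0],0]]'

```text
clock: 19.52
tool_pos: [0.5411, -0.0488, 0.1434]
orientation: [[-0.978, -0.211, 0.0], [-0.211, 0.978, 0.0], [-0.0, 0.0, -1.0]]
force: [-0.1, 0.2, -0.8]
width: 0.338
finger_force: 0.0
```

Emit:
drive_tool --increments '[[0.35,[0,0,0],0],[0.35,[0,0,-25],0],[0.35,[0,0,-25],0],[0.35,[0,0,-25],0],[0.35,[0,0,-25],0],[0.35,[0,0,-6],0],[0.35,[0,0,0],0],[0.35,[0,0,0],0]]'

```text
clock: 20.18
tool_pos: [0.5428, -0.0496, 0.0379]
orientation: [[-0.978, -0.211, -0.0], [-0.211, 0.978, 0.0], [0.0, 0.0, -1.0]]
force: [-0.2, 0.5, 1.9]
width: 0.651
finger_force: 0.0
```

Emit:
drive_tool --increments '[[0.35,[6,1.3,-2],0],[0.35,[6,1.3,0],0],[0.35,[6,1.3,0],0],[0.35,[5,1.1,0],0],[0.35,[4,0.9,0],0],[0.35,[2,0.4,0],0],[0.35,[1,0.2,0],0],[0.35,[1,0.2,0],0]]'

```text
clock: 20.85
tool_pos: [0.5734, -0.0429, 0.0353]
orientation: [[-0.978, -0.211, -0.0], [-0.211, 0.978, 0.0], [0.0, 0.0, -1.0]]
force: [-5.2, 0.4, 4.0]
width: 0.651
finger_force: 2.8
```

Emit:
drive_tool --increments '[[0.35,[1,0.2,0],0],[0.35,[1,0.2,0],0]]'

```text
clock: 21.02
tool_pos: [0.5734, -0.0427, 0.0351]
orientation: [[-0.977, -0.211, -0.004], [-0.211, 0.978, -0.0], [0.004, 0.001, -1.0]]
force: [-16.9, -6.6, 11.8]
width: 0.654
finger_force: 9.1
```

Emit:
drive_tool --increments '[[0.35,[-5,-1,0],0],[0.35,[-15,-3,0],0],[0.35,[-5,0,20],0],[0.35,[0,0,35],0],[0.35,[0,0,40],0],[0.35,[0,0,40],0],[0.35,[-10,30,20],0],[0.35,[-15,37,0],0],[0.35,[-15,37,0],0],[0.35,[-15,37,0],0]]'

```text
clock: 21.85
tool_pos: [0.4947, 0.0955, 0.1908]
orientation: [[-0.978, -0.21, 0.001], [-0.21, 0.978, 0.0], [-0.001, -0.0, -1.0]]
force: [1.2, -0.5, 0.2]
width: 0.647
finger_force: 0.0
```

Emit:
drive_tool --increments '[[0.35,[-15,37,0],0],[0.35,[-15,37,0],0],[0.35,[-15,37,0],0],[0.35,[-15,37,0],0],[0.35,[-15,37,0],0],[0.35,[-10,37,0],0],[0.35,[0,0,0],0],[0.35,[0,0,0],0]]'

```text
clock: 22.52
tool_pos: [0.4096, 0.3179, 0.1902]
orientation: [[-0.977, -0.214, 0.0], [-0.214, 0.977, 0.0], [-0.0, 0.0, -1.0]]
force: [-0.0, -0.8, -0.0]
width: 0.653
finger_force: 0.0
```

```bash
python3 - <<'E'
from h import *
a=snap('top','t3.png')['img'][:,:,::-1][100:250,310:510]; b=snap('scene','s3.png')['img'][:,:,::-1][150:370,100:430]
a=cv2.resize(a,(460,345),interpolation=cv2.INTER_CUBIC)  # x2.3
c=np.zeros((590,800,3),np.uint8); c[:345,:460]=a
c[345:585,:360]=cv2.resize(b,(360,240),interpolation=cv2.INTER_AREA)
z=snap('top','t3.png')['img'][:,:,::-1][125:210,330:398]; z=cv2.resize(z,None,fx=5,fy=5,interpolation=cv2.INTER_CUBIC)
c[:425,460:800]=z
cv2.imwrite('pics/final.png',c)
s=manip.get_state();print(s['tool_pos'],s['clock'])
q=lambda x,y,z:((px('top',np.append(FO+FR@[x,y],z))-[330,125]+.5)*5).round(0)
print('exp top corners',[q(x,y,.098)+[460,0] for x,y in((.015,-.03),(.125,-.03),(.125,.07),(.015,.07))])
print('rail',[q(x,y,.01)+[460,0] for x,y in((0,-.088),(0,.088))])
E
```

```text
[0.41073482 0.31555036 0.19023834] 22.6667
exp top corners [array([596., 308.]), array([549., 117.]), array([374., 157.]), array([419., 350.])]
rail [array([686., 332.]), array([395., 399.])]
```

View pics/final.png

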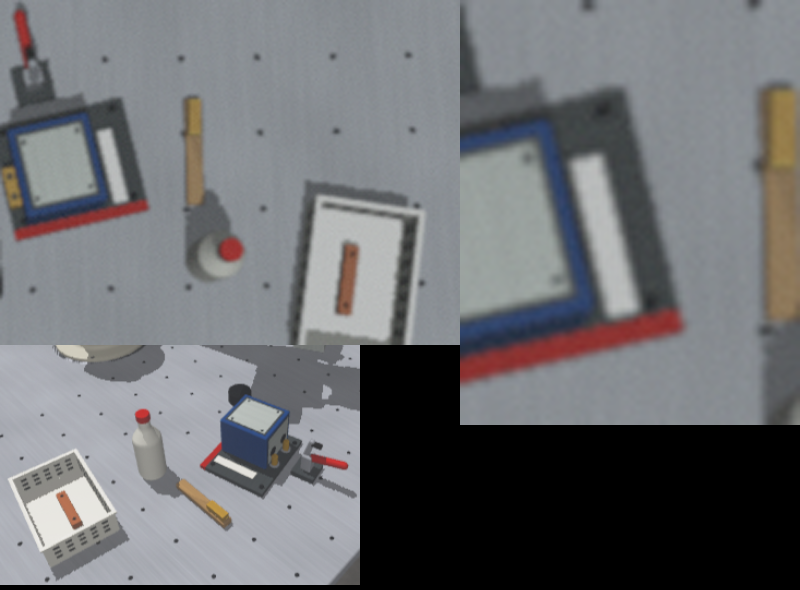

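The final picture shows the housing flat on the bed with its cover up. Its top corners are at (549,122) and (597,312), against (549,117) and (596,308) predicted for home. The bar lies in the basket, and the bottle and brush haven't moved.

```bash
python3 -c "
from bench import manip
print(manip.hand_in())"
```

```text
the job is handed in; nothing more can be done
None
```

The job is handed in, with no verdict shown: the copper bar is in the white basket, and the blue housing lies cover-up on the bed, pushed against both back pins and the side stop, at about 23 s on the clock. I didn't move or touch the silver housing, bottle, lens case or brush.

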